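Switch on the cook line through an interlocked lever box

TASK

Switch the cook line's supplies on: throw all three levers of the steel supply box fully over, away from you, to their stops. An interlock inside lets them go in one order only, which is not marked and differs from box to box, so try them gently; when one stops short, ease off and go to another, and never push with more than 20 N. Leave the glass, the dredger and the ramekin beside the box where they stand.

Things in the scene. Friction and masses are not known exactly. Their poses are not given: they have to be found in the camera images.
- supply_box: steel case 150 (x) x 250 (y) x 82 mm high, fixed to the table, three levers in a row on top at y = +75 (left), 0, -75 mm; origin at the centre of its underside, x away from the robot, y to the left along the row, z up. The first lever in the hidden order is free from the start; each lever frees the next only while it is at about 1.05 rad or more.
- lever_left (a joint): left lever, red T-handle: angle in rad. 0 = off, leaning 0.60 rad from vertical to box -x; grows as it is thrown to box +x; 1.20 = on, at its stop, leaning 0.60 rad to +x. Hinge along box y, x = 0, z = 72 mm. Free, it takes 2 to 5 N at the handle and stays where left. Blocked, it stops at 0.17 on a cushioned bolt (giving 1 mm per 1.5 N at the handle, rigid after 11 mm).
- lever_middle (a joint): middle lever, blue T-handle: angle in rad. 0 = off, leaning 0.60 rad from vertical to box -x; grows as it is thrown to box +x; 1.20 = on, at its stop, leaning 0.60 rad to +x. Hinge along box y, x = 0, z = 72 mm. Free, it takes 2 to 5 N at the handle and stays where left. Blocked, it stops at 0.17 on a cushioned bolt (giving 1 mm per 1.5 N at the handle, rigid after 11 mm).
- lever_right (a joint): right lever, yellow T-handle: angle in rad. 0 = off, leaning 0.60 rad from vertical to box -x; grows as it is thrown to box +x; 1.20 = on, at its stop, leaning 0.60 rad to +x. Hinge along box y, x = 0, z = 72 mm. Free, it takes 2 to 5 N at the handle and stays where left. Blocked, it stops at 0.17 on a cushioned bolt (giving 1 mm per 1.5 N at the handle, rigid after 11 mm).
- grip_left (a point): centre of the red T-handle of the left lever: a bar 15 mm thick and 36 mm long along box y, 88 mm from the hinge (145 mm above the table when off or on, 160 mm half way), on a round stem 10 mm thick; moves with the lever. Pushed briskly it can jolt to about 8 N for a moment at first touch and near 0.8 rad, though it is free.
- grip_middle (a point): centre of the blue T-handle of the middle lever: a bar 15 mm thick and 36 mm long along box y, 88 mm from the hinge (145 mm above the table when off or on, 160 mm half way), on a round stem 10 mm thick; moves with the lever. Pushed briskly it can jolt to about 8 N for a moment at first touch and near 0.8 rad, though it is free.
- grip_right (a point): centre of the yellow T-handle of the right lever: a bar 15 mm thick and 36 mm long along box y, 88 mm from the hinge (145 mm above the table when off or on, 160 mm half way), on a round stem 10 mm thick; moves with the lever. Pushed briskly it can jolt to about 8 N for a moment at first touch and near 0.8 rad, though it is free.
- tumbler: clear glass tumbler, 81 mm wide, 92 mm tall, loose; origin at the centre of its underside. Bystander.
- dredger: pale steel flour dredger, 68 mm wide, 104 mm tall, loose; origin at the centre of its underside. Bystander.
- ramekin: cream ramekin, 68 mm wide, 41 mm tall, loose; origin at the centre of its underside. Bystander.

How it is judged:
By the outcome, as a careful person would: the job done as asked, in the order asked, and still so for the second after the job is handed in, with the robot touching nothing.
It also fails if it takes over 72 s, if anything falls off the work surface, if the arm or the gripper's body presses on something with over 40 N, if the wrist force passes 120 N, or if a joint passes its speed limit or range.

ROBOT

A 6-joint arm with a two-finger parallel gripper is mounted at the origin on a cart in front of the work surface, level with it; the furniture and walls round the work are solid. World frame = base frame: x ahead of the robot, y to its left, z up, the work surface at z = 0. Lengths are in m, angles in degrees, forces in N, time in s.
With the tool pointing down it reaches from about 0.375 to 0.9 m from the base axis. Payload 3.1 kg.
Tool frame: the origin (TCP) lies on the centre line of the jaws, within the pads' length; the fingertips stand 17 mm ahead of it and the grasp point (between the pads) lies 2 mm behind it; z points along the fingers, y is the line along which they close (so a half turn about z gives the same grasp; the last joint's range is limited). The gripper opens to 87 mm and grips with 3 to 60 N. Pads are 19 mm wide; open, the fingers measure 117 mm over their backs; the gripper's body (75 mm by 190 mm) begins 51 mm behind the grasp point.
Start: joints at [-75.659, 30.224, 82.088, -0, 67.689, -10.227], TCP at [0.26, -0.568, 0.24] pointing down, gripper open.
Joint ranges: [-176.69, 176.69], [-43.24, 126.21], [12.49, 139.97], [-82, 262], [0, 151.66], [-163.58, 163.58]. Speed limits (degrees/s): [159.86, 159.86, 180, 180, 180, 180].

INTERFACE

Orientations are given as a 3x3 rotation matrix whose columns are the frame's x, y, z axes.
In Python, from rig import bot, imaging, finder gives the robot as it stands. The module is installed in compiled form; this text tells all that it offers.
- The arm moves only by the tool play_rows, never from a script. Its argument "motion" is a list that holds one entry, the list of rows, each a list of 6 numbers: the shift along the tool's x, y, z in shares of 250 mm (1.0 is 250 mm), then the turn, a rotation vector about the tool's x, y, z in normalised numbers (1 is 90 degrees). In form: [[[dx, dy, dz, wx, wy, wz], ...]]. A call has 1 to 8 rows; each row is the pose to reach, as a shift and turn from the pose commanded when the call began, along the tool's axes at that moment; what a row does not reach only later rows make up. A row lasts 1/12 s, in which the tool goes at most 41.7 mm and 7.16 degrees, less where a joint would pass 70% of its speed; a pose out of reach is approached as far as the arm can. Shift and turn numbers lie between -1 and 1, and a call with a number outside is refused. A call with a gripper value outside its range is refused whole. "fingers" is the finger opening in m, from 0 to 0.087, set as the call begins (left out, the last holds). The fingers move at their own pace and stop on an object; the grip force is fixed at half the most. Time passes only in rows, so rows that repeat a pose let the fingers close. It gives the time, the measured TCP pose, the force, the opening and the grip force at its end, in the units of the state.
- bot.read_state(): the state, without advancing time (a new reading comes with each control period).
- imaging.capture(name): name is "side" or "top" or "wrist"; returns a dict with "frame" (480x640x3 uint8, red, green, blue), "camera_matrix" (3x3 intrinsics, pixels), "R" (3x3) and "t" (3): a world point X has camera coordinates R X + t. Camera axes: x right, y down, z forward; pixel columns grow to the right and rows downward; lengths in m; the calibration is good to about 2 mm. A picture is of the moment at which its call begins. There is no depth.
- bot.hand_in(): hands the job in; it is judged then, once.
Trained networks look in the newest picture that a camera, given by its name, has taken for a name from the list of things; names that differ only in an ending like _2 or _b are one class to them, and where a whole thing is asked for, a point or a joint stands for the part that bears it (a point fixed in the world has none). Each returns a list of dicts, best first, with "confidence" (0 to 1); they miss things now and then, are a little off and sometimes report something else, mostly with a low value. They report only what shows in the picture. A call takes as long as a camera call.
- finder.recognise(camera, name): "at" ([x, y, z] in m, in world coordinates, good to about 4 mm: the middle of the surface that is visible of it).
- finder.outline_of(camera, name): "pixels" (480x640 bool, what is visible of it).
The state is a dict: "time_s": time; "joint_positions": joint angles; "qvel": joint speeds; "tau": joint torques, N m; "position": TCP position; "tcp_rot": TCP orientation; "force": force on the tool from outside, world axes, zero at the start; "moment": the same for the moment, N m; "opening": opening from 0.0 (shut) to 1.0 (fully open); "grasp_force": force on a finger pad.
Only numpy, scipy, OpenCV 4.12 (cv2) and the standard library are available. Lean on these libraries where they do the work, as an engineer would, in place of code of your own. Each camera call takes 0.05 s, during which the arm holds its last target. There are 200 camera calls.

## Working session

There is one attempt and no reset: what is moved stays moved. The work goes in short steps, Python scripts to look and compute and a tool call to move; the robot and the scene stay as the last step left them, time stands still between calls to the robot, and variables do not carry over. Pictures are saved under pics/ and viewed, at most 10 in all, crops included, and the job is handed in when it is done.

Besides the shell and the picture viewer there is one more tool, called after "Call:" as a command line: name --argument value ..., lists and objects as JSON in quotes. play_rows: Moves the arm, as the interface text tells. Its arguments: {"type":"object","properties":{"motion":{"type":"array"},"fingers":{"type":"number"}},"required":["motion"]}

```bash
mkdir -p pics; python3 - <<'E'
from rig import bot,imaging,finder
import cv2,numpy as np
s=bot.read_state();print(s['time_s'],s['position'],np.round(s['tcp_rot'],3).tolist(),s['force'])
for c in ['side','top']:
    d=imaging.capture(c);cv2.imwrite(f'pics/{c}0.png',d['frame'][:,:,::-1])
    print(c,(-np.array(d['R']).T@d['t']).round(3))
    for n in ['supply_box','grip_left','grip_middle','grip_right','tumbler','dredger','ramekin']:
        print(n,[(np.round(r['at'],4).tolist(),round(r['confidence'],2)) for r in finder.recognise(c,n)][:2])
E
```

```text
0.0 [ 0.25970833 -0.56770919  0.23855054] [[0.909, 0.416, -0.001], [0.416, -0.909, 0.002], [0.0, -0.002, -1.0]] [ 0.07366719 -0.18347159  0.63226379]
side [0.411 0.874 0.758]
supply_box [([0.5269, 0.0862, 0.0805], 0.76)]
grip_left []
grip_middle [([0.499, 0.0308, 0.1423], 0.65)]
grip_right [([0.5038, -0.0459, 0.1371], 0.73)]
tumbler [([0.463, 0.2249, 0.0594], 0.78), ([0.5286, 0.0872, 0.0819], 0.41)]
dredger [([0.5109, -0.1462, 0.0945], 0.85)]
ramekin [([0.6631, 0.1066, 0.0248], 0.94), ([0.4822, 0.1036, 0.1394], 0.16)]
top [0.507 0.046 1.172]
supply_box [([0.5331, 0.0297, 0.0807], 0.97)]
grip_left [([0.4775, 0.1012, 0.1492], 0.61)]
grip_middle [([0.4904, 0.0256, 0.1559], 0.52)]
grip_right [([0.4974, -0.0469, 0.1503], 0.52)]
tumbler [([0.4591, 0.223, 0.015], 0.66)]
dredger [([0.5118, -0.1609, 0.1024], 0.93), ([0.4915, 0.025, 0.1505], 0.6)]
ramekin [([0.659, 0.1233, 0.0058], 0.65)]
```

View pics/top0.png

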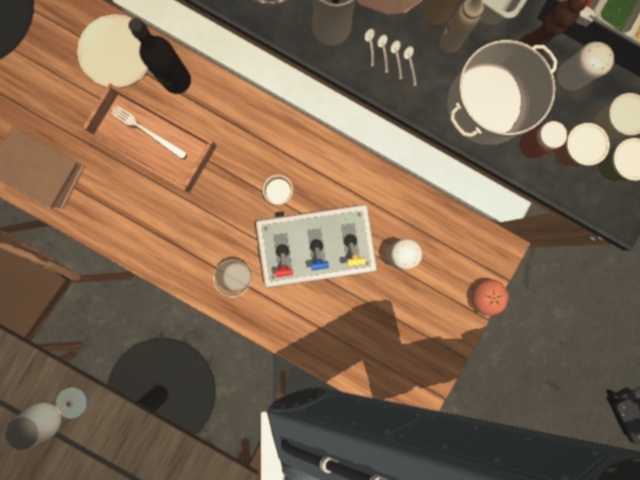

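View pics/side0.png

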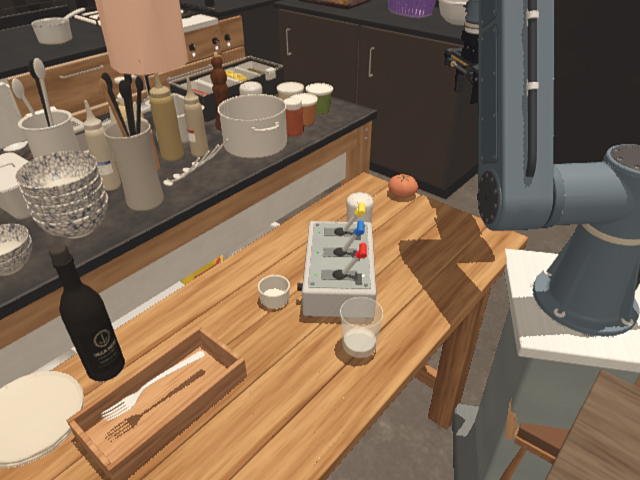

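The top view shows the box with its corners near (258,220), (368,207), (376,271) and (266,286). The red, blue and yellow handles are near (283,271), (318,266) and (356,261). The tumbler is at (233,277), the dredger at (404,254) and the ramekin at (278,190). The side view shows the same layout, with all levers leaning toward the robot. Next I triangulate the handles by colour.

```bash
cat > h.py <<'E'
from rig import bot,imaging,finder
import cv2,numpy as np
HUE={'left':((0,6),(174,180)),'middle':((104,125),),'right':((22,32),)}
def shot(c,save=None):
    d=imaging.capture(c); d={k:np.array(v) for k,v in d.items()}
    if save: cv2.imwrite(save,d['frame'][:,:,::-1])
    return d
def proj(d,X):
    p=d['camera_matrix']@(d['R']@np.array(X)+d['t']); return p[:2]/p[2]
def blob(d,n,X0):
    hsv=cv2.cvtColor(d['frame'],cv2.COLOR_RGB2HSV); m=np.zeros(hsv.shape[:2],np.uint8)
    for a,b in HUE[n]: m|=cv2.inRange(hsv,(a,130,90),(b,255,255))
    w=np.zeros_like(m); cv2.circle(w,tuple(int(v) for v in proj(d,X0)),32,255,-1); m&=w
    k,l,st,c=cv2.connectedComponentsWithStats(m)
    if k<2: return None
    i=1+np.argmax(st[1:,4]); return c[i],st[i,4]
def tri(ds,uv):
    P=[d['camera_matrix']@np.c_[d['R'],d['t']] for d in ds]
    X=cv2.triangulatePoints(P[0],P[1],np.array(uv[0],float),np.array(uv[1],float))[:,0]; return X[:3]/X[3]
def ray(d,uv,z):
    v=d['R'].T@np.linalg.solve(d['camera_matrix'],np.r_[uv,1]); o=-d['R'].T@d['t']; return o+v*(z-o[2])/v[2]
E
python3 - <<'E'
from h import *
t,s=shot('top'),shot('side')
G={'left':(.478,.102,.145),'middle':(.488,.027,.145),'right':(.497,-.047,.145)}
for n in G:
    a,b=blob(t,n,G[n]),blob(s,n,G[n]); print(n,a,b,tri([t,s],[a[0],b[0]]).round(4), ray(t,a[0],.148).round(4))
finder.recognise
m=finder.outline_of('top','supply_box')[0]['pixels'].astype(np.uint8)
m=cv2.morphologyEx(m,cv2.MORPH_CLOSE,np.ones((25,25)))
c=max(cv2.findContours(m,0,2)[0],key=cv2.contourArea)
q=cv2.boxPoints(cv2.minAreaRect(c)); w=np.array([ray(t,p,.082)[:2] for p in q])
print(q.round(1).tolist(),w.round(4).tolist(),w.mean(0).round(4),np.linalg.norm(np.diff(w,axis=0),axis=1).round(4))
for i in range(3): e=w[i+1]-w[i]; print(np.degrees(np.arctan2(e[1],e[0])).round(2))
E
```

```text
left (array([283.10218978, 271.33576642]), np.int32(137)) (array([361.53076923, 250.99230769]), np.int32(130)) [0.4777 0.0964 0.1408] [0.4767 0.0959 0.148 ]
middle (array([319.19417476, 264.42718447]), np.int32(103)) (array([359.37, 228.25]), np.int32(100)) [0.4913 0.0221 0.1422] [0.4902 0.0221 0.148 ]
right (array([355.67058824, 261.12941176]), np.int32(85)) (array([360.18947368, 209.4       ]), np.int32(95)) [ 0.4981 -0.0535  0.1396] [ 0.4964 -0.0529  0.148 ]
[[253.60000610351562, 214.3000030517578], [366.20001220703125, 198.3000030517578], [376.6000061035156, 271.1000061035156], [264.0, 287.1000061035156]] [[0.5993, 0.1628], [0.6335, -0.0839], [0.4736, -0.1048], [0.4409, 0.1405]] [0.5368 0.0287] [0.249  0.1612 0.2475]
-82.12
-172.54
97.6
```

Careful with the scale: shifts go in shares of 250 mm and turns go in shares of 90 degrees. That gives: 0.2 m / 0.25 = 0.8, -0.19 m / 0.25 = -0.76, 17 degrees / 90 = 0.1889.

Call:
play_rows --motion '[[[0.16,-0.16,0,0,0,0.0667],[0.32,-0.32,0,0,0,0.1333],[0.44,-0.4,0,0,0,0.1889],[0.52,-0.48,0,0,0,0.1889],[0.62,-0.58,0,0,0,0.1889],[0.72,-0.68,0,0,0,0.1889],[0.8,-0.76,0,0,0,0.1889],[0.8,-0.76,0,0,0,0.1889]]]' --fingers 0

```text
time_s: 1.62
position: [0.363, -0.3064, 0.2394]
tcp_rot: [[0.991, 0.136, -0.001], [0.136, -0.991, 0.005], [-0.001, -0.005, -1.0]]
force: [-1.1, -0.9, -1.2]
opening: 0.48
grasp_force: 0.0
```

Converted, -0.234 m / 0.25 = -0.936, 0.138 m / 0.25 = 0.552.

Call:
play_rows --motion '[[[0.08,-0.14,0,0,0,0],[0.16,-0.28,0,0,0,0],[0.24,-0.42,0,0,0,0],[0.32,-0.56,0,0,0,0],[0.4,-0.7,0,0,0,0],[0.48,-0.82,0,0,0,0],[0.552,-0.936,0.08,0,0,0],[0.552,-0.936,0.16,0,0,0]]]'

```text
time_s: 2.28
position: [0.4721, -0.0585, 0.2005]
tcp_rot: [[0.991, 0.137, 0.006], [0.137, -0.991, -0.0], [0.006, 0.001, -1.0]]
force: [0.3, -0.6, 0.1]
opening: 0.009
grasp_force: 0.0
```

Converted, 0.046 m / 0.25 = 0.184, 0.04 m / 0.25 = 0.16.

Call:
play_rows --motion '[[[0,0,0.08,0,0,0],[0,0,0.16,0,0,0],[0,0,0.184,0,0,0],[0,0,0.184,0,0,0]]]'

```text
time_s: 2.62
position: [0.4681, -0.0624, 0.1523]
tcp_rot: [[0.991, 0.131, -0.003], [0.131, -0.991, 0.001], [-0.003, -0.002, -1.0]]
force: [0.2, -0.2, -0.6]
opening: 0.006
grasp_force: 0.0
```

```bash
python3 - <<'E'
from h import *
s=shot('side');t=shot('top')
a=cv2.resize(s['frame'][150:350,250:520],None,fx=2,fy=2);b=cv2.resize(t['frame'][180:320,200:435],(540,322))
cv2.imwrite('pics/c1.png',np.vstack([a,b])[:,:,::-1][:600] if 0 else cv2.resize(np.vstack([a,b]),(440,590))[:,:,::-1])
print(bot.read_state()['position'],bot.read_state()['force'])
E
```

```text
[ 0.46935656 -0.062944    0.15400441] [ 1.20429211 -0.09543686  0.82697803]
```

View pics/c1.png

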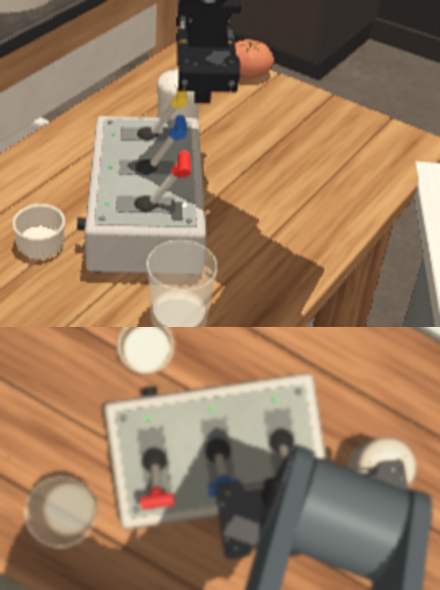

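The side part of the image shows the closed fingers in front of the yellow handle at tip height, clear of the glass and dredger. Now a gentle probe of the right lever.

Converted, 0.026 m / 0.25 = 0.104, -0.006 m / 0.25 = -0.024.

Call:
play_rows --motion '[[[0.016,-0.024,0,0,0,0],[0.032,-0.024,0,0,0,0],[0.048,-0.024,0,0,0,0],[0.06,-0.024,0,0,0,0],[0.072,-0.024,0,0,0,0],[0.084,-0.024,-0.004,0,0,0],[0.096,-0.024,-0.008,0,0,0],[0.104,-0.024,-0.012,0,0,0]]]'

```text
time_s: 3.38
position: [0.4942, -0.0527, 0.1566]
tcp_rot: [[0.991, 0.131, 0.0], [0.131, -0.991, 0.0], [0.0, -0.0, -1.0]]
force: [-3.2, 0.6, 1.5]
opening: 0.008
grasp_force: 1.6
```

Converted, 0.009 m / 0.25 = 0.036, 0.008 m / 0.25 = 0.032.

Call:
play_rows --motion '[[[0.008,0,-0.004,0,0,0],[0.016,0,-0.004,0,0,0],[0.024,0,-0.008,0,0,0],[0.032,0,-0.008,0,0,0],[0.036,0,-0.012,0,0,0],[0.036,0,-0.012,0,0,0]]]'

```text
time_s: 3.88
position: [0.5035, -0.0519, 0.1596]
tcp_rot: [[0.991, 0.132, 0.001], [0.132, -0.991, -0.0], [0.001, 0.0, -1.0]]
force: [-0.5, 0.1, -0.9]
opening: 0.005
grasp_force: 0.4
```

Converted, 0.01 m / 0.25 = 0.04, -0.001 m / 0.25 = -0.004.

Call:
play_rows --motion '[[[0.008,0,-0.004,0,0,0],[0.016,0,-0.004,0,0,0],[0.024,0,-0.008,0,0,0],[0.032,0,-0.008,0,0,0],[0.04,0,-0.012,0,0,0]]]'

```text
time_s: 4.3
position: [0.5128, -0.0504, 0.1625]
tcp_rot: [[0.991, 0.132, -0.0], [0.132, -0.991, -0.0], [-0.0, 0.0, -1.0]]
force: [-1.7, -0.3, -0.9]
opening: 0.007
grasp_force: 0.9
```

```bash
cat >> h.py <<'E'
G={'left':(.480,.0965,.145),'middle':(.490,.0222,.145),'right':(.500,-.052,.145)}
def lever(ds=None):
    s=shot('side'); u=np.array([.991,.134]) 
    for n in G:
        g=np.array(G[n]); base=blob_uv=None
        def pt(a):
            return np.r_[g[:2]+u*.088*(np.sin(.6)+np.sin(a-.6)),.072+.088*np.cos(a-.6)]
        hs=[]
        for a in np.arange(0,1.25,.02):
            b=blob(s,n,pt(a))
            if b is not None: hs.append((np.linalg.norm(b[0]-proj(s,pt(a))),a,b[1]))
        print(n,[round(float(v),2) for v in min(hs)] if hs else None)
    st=bot.read_state(); print(st['time_s'],st['position'].round(4),st['force'].round(2))
E
python3 -c "from h import *;lever()"
```

```text
left [1.45, 0.0, 143.0]
middle [1.58, 0.02, 100.0]
right [4.52, 0.4, 56.0]
4.35 [ 0.5134 -0.0504  0.1627] [-1.14  0.05 -0.18]
```

Right lever is free (about 0.4 rad and little force), so I carry it over.

Converted, 0.032 m / 0.25 = 0.128, 0.02 m / 0.25 = 0.08.

Call:
play_rows --motion '[[[0.016,0,-0.004,0,0,0],[0.032,0,-0.008,0,0,0],[0.048,0,-0.012,0,0,0],[0.064,0,-0.016,0,0,0],[0.08,0,-0.016,0,0,0],[0.096,0,-0.016,0,0,0],[0.112,0,-0.016,0,0,0],[0.128,0,-0.016,0,0,0]]]'

```text
time_s: 5.02
position: [0.5445, -0.0461, 0.1664]
tcp_rot: [[0.991, 0.132, -0.001], [0.132, -0.991, 0.0], [-0.001, -0.0, -1.0]]
force: [-2.5, 0.7, -0.8]
opening: 0.005
grasp_force: 1.2
```

Converted, 0.029 m / 0.25 = 0.116, 0.005 m / 0.25 = 0.02.

Call:
play_rows --motion '[[[0.016,0,0,0,0,0],[0.032,0,0.004,0,0,0],[0.048,0,0.008,0,0,0],[0.064,0,0.012,0,0,0],[0.08,0,0.02,0,0,0],[0.092,0,0.024,0,0,0],[0.104,0,0.032,0,0,0],[0.116,0,0.036,0,0,0]]]'

```text
time_s: 5.68
position: [0.5726, -0.0421, 0.157]
tcp_rot: [[0.991, 0.132, -0.002], [0.132, -0.991, 0.0], [-0.002, -0.001, -1.0]]
force: [-7.9, -0.7, 0.3]
opening: 0.009
grasp_force: 3.9
```

```bash
python3 -c "from h import *;lever()"
```

```text
left [1.83, 0.0, 135.0]
middle [1.34, 0.02, 93.0]
right [4.42, 1.16, 77.0]
5.7333 [ 0.5725 -0.0422  0.157 ] [-4.27 -0.59 -0.49]
```

Converted, 0.004 m / 0.25 = 0.016, 0.002 m / 0.25 = 0.008.

Call:
play_rows --motion '[[[0.004,0,0,0,0,0],[0.008,0,0,0,0,0],[0.012,0,0,0,0,0],[0.016,0,0,0,0,0],[0.016,0,0,0,0,0]]]'

```text
time_s: 6.15
position: [0.5729, -0.042, 0.1569]
tcp_rot: [[0.991, 0.133, -0.01], [0.133, -0.991, -0.0], [-0.01, -0.001, -1.0]]
force: [-11.0, -1.9, 2.3]
opening: 0.008
grasp_force: 5.7
```

Position barely changed while the force rose to 11 N, so the right lever is at its stop. Next the middle one.

Converted, -0.11 m / 0.25 = -0.44, -0.075 m / 0.25 = -0.3.

Call:
play_rows --motion '[[[-0.06,0,0,0,0,0],[-0.1,0,-0.08,0,0,0],[-0.14,0,-0.22,0,0,0],[-0.24,-0.1,-0.24,0,0,0],[-0.34,-0.2,-0.24,0,0,0],[-0.44,-0.3,-0.24,0,0,0],[-0.44,-0.3,-0.12,0,0,0],[-0.44,-0.3,0.012,0,0,0]]]'

```text
time_s: 6.82
position: [0.4616, 0.0185, 0.1574]
tcp_rot: [[0.991, 0.133, 0.014], [0.133, -0.991, -0.002], [0.014, 0.004, -1.0]]
force: [0.1, -0.0, -0.6]
opening: 0.001
grasp_force: 0.0
```

Converted, 0.028 m / 0.25 = 0.112, 0.014 m / 0.25 = 0.056.

Call:
play_rows --motion '[[[0,0,0,0,0,0],[0.016,0,0,0,0,0],[0.036,0,0,0,0,0],[0.056,0,0,0,0,0],[0.072,0,0,0,0,0],[0.088,0,-0.004,0,0,0],[0.1,0,-0.008,0,0,0],[0.112,0,-0.012,0,0,0]]]'

```text
time_s: 7.48
position: [0.4863, 0.0217, 0.1581]
tcp_rot: [[0.991, 0.132, 0.001], [0.132, -0.991, -0.0], [0.001, 0.0, -1.0]]
force: [-2.9, 0.1, 2.5]
opening: 0.004
grasp_force: 1.7
```

Converted, 0.009 m / 0.25 = 0.036, 0.004 m / 0.25 = 0.016.

Call:
play_rows --motion '[[[0.008,0,-0.004,0,0,0],[0.016,0,-0.004,0,0,0],[0.024,0,-0.008,0,0,0],[0.032,0,-0.008,0,0,0],[0.036,0,-0.012,0,0,0],[0.036,0,-0.012,0,0,0]]]'

```text
time_s: 7.98
position: [0.4954, 0.0229, 0.1605]
tcp_rot: [[0.991, 0.132, 0.001], [0.132, -0.991, 0.0], [0.001, 0.0, -1.0]]
force: [-1.1, -0.0, -0.2]
opening: 0.006
grasp_force: 0.5
```

Converted, 0.008 m / 0.25 = 0.032, 0.006 m / 0.25 = 0.024.

Call:
play_rows --motion '[[[0.008,0,-0.004,0,0,0],[0.016,0,-0.004,0,0,0],[0.024,0,-0.008,0,0,0],[0.032,0,-0.008,0,0,0]]]'

```text
time_s: 8.32
position: [0.5029, 0.024, 0.1627]
tcp_rot: [[0.991, 0.132, 0.0], [0.132, -0.991, 0.0], [0.0, -0.0, -1.0]]
force: [-2.5, -0.3, 1.5]
opening: 0.003
grasp_force: 1.2
```

```bash
python3 -c "from h import *;lever()"
```

```text
left [1.7, 0.0, 136.0]
middle [5.46, 0.4, 48.0]
right [3.62, 1.14, 104.0]
8.3667 [0.5035 0.024  0.1628] [-1.22  1.04  0.72]
```

Middle is free too. Carrying it over.

Converted, 0.032 m / 0.25 = 0.128, 0.024 m / 0.25 = 0.096.

Call:
play_rows --motion '[[[0.016,0,-0.004,0,0,0],[0.032,0,-0.008,0,0,0],[0.048,0,-0.012,0,0,0],[0.064,0,-0.016,0,0,0],[0.08,0,-0.016,0,0,0],[0.096,0,-0.016,0,0,0],[0.112,0,-0.016,0,0,0],[0.128,0,-0.016,0,0,0]]]'

```text
time_s: 9.03
position: [0.5346, 0.0282, 0.1664]
tcp_rot: [[0.991, 0.132, -0.001], [0.132, -0.991, 0.0], [-0.001, -0.0, -1.0]]
force: [-3.5, -0.9, -1.0]
opening: 0.004
grasp_force: 1.2
```

Converted, 0.028 m / 0.25 = 0.112, 0.004 m / 0.25 = 0.016.

Call:
play_rows --motion '[[[0.016,0,0,0,0,0],[0.032,0,0.004,0,0,0],[0.048,0,0.008,0,0,0],[0.064,0,0.012,0,0,0],[0.08,0,0.02,0,0,0],[0.092,0,0.024,0,0,0],[0.104,0,0.032,0,0,0],[0.112,0,0.036,0,0,0]]]'

```text
time_s: 9.7
position: [0.562, 0.032, 0.1571]
tcp_rot: [[0.991, 0.132, -0.001], [0.132, -0.991, 0.0], [-0.001, -0.001, -1.0]]
force: [-6.6, -0.7, 1.7]
opening: 0.006
grasp_force: 3.7
```

Converted, 0.003 m / 0.25 = 0.012, 0.001 m / 0.25 = 0.004.

Call:
play_rows --motion '[[[0.004,0,0,0,0,0],[0.008,0,0,0,0,0],[0.012,0,0,0,0,0],[0.012,0,0,0,0,0]]]'

```text
time_s: 10.03
position: [0.5622, 0.0321, 0.1572]
tcp_rot: [[0.991, 0.132, -0.007], [0.132, -0.991, -0.0], [-0.007, -0.001, -1.0]]
force: [-8.2, -2.0, 1.9]
opening: 0.003
grasp_force: 4.5
```

```bash
python3 -c "from h import *;lever()"
```

```text
left [1.83, 0.0, 120.0]
middle [5.67, 1.16, 70.0]
right None
10.0833 [0.5622 0.0321 0.1572] [-8.86 -1.07  1.83]
```

Converted, -0.11 m / 0.25 = -0.44, 0.003 m / 0.25 = 0.012.

Call:
play_rows --motion '[[[-0.06,0,0,0,0,0],[-0.1,0,-0.08,0,0,0],[-0.14,0,-0.22,0,0,0],[-0.24,-0.1,-0.24,0,0,0],[-0.34,-0.2,-0.24,0,0,0],[-0.44,-0.3,-0.24,0,0,0],[-0.44,-0.3,-0.12,0,0,0],[-0.44,-0.3,0.012,0,0,0]]]'

```text
time_s: 10.75
position: [0.45, 0.0933, 0.1574]
tcp_rot: [[0.991, 0.134, 0.015], [0.134, -0.991, -0.0], [0.015, 0.002, -1.0]]
force: [0.1, -0.0, -1.1]
opening: 0.008
grasp_force: 0.0
```

Call:
play_rows --motion '[[[0,0,0,0,0,0],[0.016,0,0,0,0,0],[0.036,0,0,0,0,0],[0.056,0,0,0,0,0],[0.072,0,0,0,0,0],[0.088,0,-0.004,0,0,0],[0.104,0,-0.008,0,0,0],[0.12,0,-0.012,0,0,0]]]'

```text
time_s: 11.42
position: [0.4767, 0.096, 0.1582]
tcp_rot: [[0.991, 0.132, 0.001], [0.132, -0.991, 0.0], [0.001, 0.0, -1.0]]
force: [-2.7, -0.8, 2.3]
opening: 0.004
grasp_force: 1.7
```

Converted, 0.009 m / 0.25 = 0.036, 0.004 m / 0.25 = 0.016.

Call:
play_rows --motion '[[[0.008,0,-0.004,0,0,0],[0.016,0,-0.004,0,0,0],[0.024,0,-0.008,0,0,0],[0.032,0,-0.008,0,0,0],[0.036,0,-0.012,0,0,0],[0.036,0,-0.012,0,0,0]]]'

```text
time_s: 11.92
position: [0.4856, 0.0973, 0.1605]
tcp_rot: [[0.991, 0.132, 0.001], [0.132, -0.991, 0.0], [0.001, 0.0, -1.0]]
force: [-1.0, -0.3, -0.0]
opening: 0.005
grasp_force: 0.5
```

```bash
python3 -c "from h import *;lever()"
```

```text
left [7.35, 0.32, 34.0]
middle [4.28, 1.14, 96.0]
right [3.62, 1.14, 104.0]
11.9667 [0.4856 0.0972 0.1605] [-0.    0.26 -0.65]
```

Converted, 0.029 m / 0.25 = 0.116, -0.005 m / 0.25 = -0.02.

Call:
play_rows --motion '[[[0.012,0,-0.004,0,0,0],[0.024,0,-0.008,0,0,0],[0.036,0,-0.012,0,0,0],[0.052,0,-0.016,0,0,0],[0.068,0,-0.016,0,0,0],[0.084,0,-0.02,0,0,0],[0.1,0,-0.024,0,0,0],[0.116,0,-0.024,0,0,0]]]'

```text
time_s: 12.63
position: [0.514, 0.1011, 0.1666]
tcp_rot: [[0.991, 0.132, -0.0], [0.132, -0.991, 0.0], [-0.0, -0.0, -1.0]]
force: [-2.6, -0.5, -1.6]
opening: 0.004
grasp_force: 1.1
```

Converted, 0.032 m / 0.25 = 0.128, 0.004 m / 0.25 = 0.016.

Call:
play_rows --motion '[[[0.016,0,0,0,0,0],[0.032,0,0,0,0,0],[0.048,0,0,0,0,0],[0.064,0,0.004,0,0,0],[0.08,0,0.008,0,0,0],[0.096,0,0.012,0,0,0],[0.112,0,0.02,0,0,0],[0.128,0,0.024,0,0,0]]]'

```text
time_s: 13.3
position: [0.5454, 0.1054, 0.1602]
tcp_rot: [[0.991, 0.132, -0.001], [0.132, -0.991, 0.0], [-0.001, -0.0, -1.0]]
force: [-2.9, 0.2, -2.6]
opening: 0.008
grasp_force: 1.6
```

Converted, 0.009 m / 0.25 = 0.036, 0.008 m / 0.25 = 0.032.

Call:
play_rows --motion '[[[0.008,0,0.004,0,0,0],[0.016,0,0.008,0,0,0],[0.024,0,0.012,0,0,0],[0.032,0,0.012,0,0,0],[0.036,0,0.012,0,0,0],[0.036,0,0.012,0,0,0]]]'

```text
time_s: 13.8
position: [0.5516, 0.1062, 0.1571]
tcp_rot: [[0.991, 0.132, -0.007], [0.132, -0.991, -0.001], [-0.007, -0.0, -1.0]]
force: [-6.9, -0.7, 0.7]
opening: 0.006
grasp_force: 3.5
```

Converted, 0.002 m / 0.25 = 0.008, 0.001 m / 0.25 = 0.004.

Call:
play_rows --motion '[[[0.004,0,0,0,0,0],[0.008,0,0,0,0,0],[0.008,0,0,0,0,0],[0.008,0,0,0,0,0]]]'

```text
time_s: 14.13
position: [0.5518, 0.1063, 0.157]
tcp_rot: [[0.991, 0.132, -0.01], [0.132, -0.991, -0.001], [-0.01, -0.0, -1.0]]
force: [-10.8, -1.5, 3.3]
opening: 0.009
grasp_force: 5.0
```

Converted, -0.13 m / 0.25 = -0.52, -0.12 m / 0.25 = -0.48.

Call:
play_rows --motion '[[[-0.06,0,0,0,0,0],[-0.1,0,-0.08,0,0,0],[-0.14,0,-0.22,0,0,0],[-0.24,0.08,-0.32,0,0,0],[-0.36,0.2,-0.4,0,0,0],[-0.48,0.32,-0.44,0,0,0],[-0.52,0.4,-0.48,0,0,0],[-0.52,0.52,-0.48,0,0,0]]]'

```text
time_s: 14.8
position: [0.4439, -0.0403, 0.2807]
tcp_rot: [[0.991, 0.132, 0.007], [0.132, -0.991, -0.002], [0.006, 0.003, -1.0]]
force: [0.3, 0.9, 0.0]
opening: 0.006
grasp_force: 0.0
```

Converted, 0.2 m / 0.25 = 0.8, 0.175 m / 0.25 = 0.7.

Call:
play_rows --motion '[[[0,0.14,0,0,0,0],[0,0.28,0,0,0,0],[0,0.42,0,0,0,0],[-0.04,0.56,0,0,0,0],[-0.08,0.7,0,0,0,0],[-0.12,0.8,0,0,0,0],[-0.12,0.8,0,0,0,0]]]'

```text
time_s: 15.38
position: [0.4425, -0.2484, 0.2789]
tcp_rot: [[0.992, 0.126, 0.006], [0.126, -0.992, -0.008], [0.005, 0.008, -1.0]]
force: [-0.9, -0.9, 0.5]
opening: 0.003
grasp_force: 0.0
```

```bash
python3 - <<'E'
from h import *
lever()
s=shot('side');t=shot('top')
a=cv2.resize(s['frame'][150:350,250:520],None,fx=2,fy=2);b=cv2.resize(t['frame'][180:320,200:435],(540,322))
cv2.imwrite('pics/c2.png',cv2.resize(np.vstack([a,b]),(440,590))[:,:,::-1])
G2={n:np.array(G[n])+[.0985,.0133,0] for n in G}
for n in G:
    a,b=blob(t,n,G2[n]),blob(s,n,G2[n]); X=tri([t,s],[a[0],b[0]]) if a and b else None
    print(n,X,G2[n])
E
```

```text
left [4.43, 1.12, 130.0]
middle [4.33, 1.14, 95.0]
right [3.58, 1.14, 105.0]
15.4333 [ 0.4423 -0.2455  0.2786] [-0.37  0.07 -0.94]
left [0.56858468 0.10958668 0.13874753] [0.5785 0.1098 0.145 ]
middle [0.57932984 0.03485853 0.13779499] [0.5885 0.0355 0.145 ]
right [ 0.59032883 -0.04069144  0.13827495] [ 0.5985 -0.0387  0.145 ]
```

View pics/c2.png

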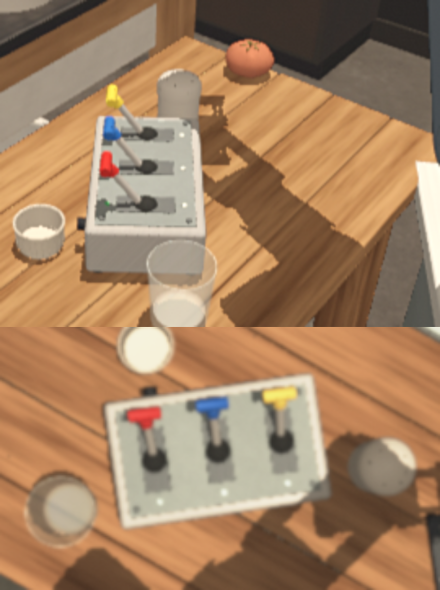

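The final picture shows all three handles leaning away: red (145,417), blue (210,406) and yellow (280,396). In each case the throw from the hinge boss mirrors the off position. The tumbler, ramekin and dredger have not moved and the arm is clear, so I hand in.

```bash
python3 -c "
from rig import bot
print(bot.hand_in())"
```

```text
the job is handed in; nothing more can be done
None
```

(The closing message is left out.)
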